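# Lock the swing fence and hold the square in its corner

## Task

Lock the blue swing fence of the squaring fixture by sliding its barrel bolt (red knob) fully home into the keeper. Then pick up the steel engineer's square and press it upright into the corner between the plate and the fence, blade against the fence, until its stock sits flat on the plate and its blade edge touches the locked fence. Finish while still gripping the square and pressing it against both; do not let go, and leave the roll of yellow tape, the blue jar and the tin where they are.

Things in the scene. Friction and masses are not known exactly. Their poses are not given: they have to be found in the camera images.
- fixture: Squaring fixture on a grey plate, fixed on the bench. Origin: centre of its underside, on the bench. x points from the plate's open front edge to the fence, y along the fence away from the bolt, z up. Plate top 16 mm above the bench, 180 mm (x) by 300 mm (y). Fence front face at x = +45 mm, free end at y = -15 mm; hinge post at y = +135 to +148 mm, 62 mm high above the plate.
- plate: The grey plate, 180 x 300 x 12 mm; origin at its centre, 6 mm below its top face, axes as the fixture's. The square slides on it with a friction coefficient of about 0.5 to 0.75, so feel for the fence beyond that.
- fence: Blue swing fence, 12 mm thick, 150 mm long, 61 mm high above the plate. Origin on its upright hinge axis at plate-top height; front face at own x = -6 mm; reaches 150 mm along own -y. A weak spring holds it closed (parallel to fixture y); unlocked, a push of 2 to 5 N swings it back up to 0.4 rad; with the bolt home it stands firm.
- bolt (a joint): Barrel bolt behind the fence's free end: 10 mm steel bar sliding along fixture +y, axis 22 mm above the plate at fixture x = +62.5 mm. In m: 0 drawn back, 0.040 fully home in the keeper (hard stop). Friction about 1.5 N; stays where left. Starts at 0 to 6 mm.
- bolt_knob (a point): Top centre of the bolt's upright red knob, 12 mm in diameter, spanning 34 to 58 mm above the plate (the bolt's guides beside its path reach 31 mm). Moves with the bolt from fixture y = -95 mm (value 0) to -55 mm (home).
- corner (a point): Corner line where the fence's front face meets the plate's top, at the middle of the fence's length (fixture x 45, y 60, z 16 mm), axes as the fixture's.
- square: Engineer's square, about 0.3 kg, standing on its stock left or right of the fixture. Origin: centre of the stock's underside. Dark stock: x -65 to +62 mm, 20 mm wide (y), 28 mm tall; grip it across y from above, best 25 mm behind the origin, clear of the blade. Bright blade: 6 mm thick, x +43 to +65, up to z = 85 mm; its outer edge (x = +65) goes against the fence.
- square_heel (a point): Outer corner of the square, x = +65 mm, y = 0, z = 0 in its frame, axes as the square's: underside level and outer blade edge.
- tape_yellow: Roll of yellow film tape, 62 x 62 x 20 mm, loose on the bench; origin at the centre of its underside. Leave alone.
- jar_blue: Blue screw-top jar, 38 x 38 x 42 mm, loose, origin at the centre of its underside. Leave alone.
- tin_1: White round tin, 51 x 51 x 24 mm, loose, origin at the centre of its underside. Leave alone.

How it is judged:
By the outcome, as a careful person would: the job done as asked, in the order asked, and still so for the second after the job is handed in, while the arm keeps its last pose, push and grip.
It also fails if it takes over 72 s, if anything falls off the work surface, if the arm or the gripper's body presses on something with over 40 N, if the wrist force passes 120 N, or if a joint passes its speed limit or range.

## Robot

A 6-joint arm with a two-finger parallel gripper is mounted at the origin on a cart in front of the work surface, level with it; the furniture and walls round the work are solid. World frame = base frame: x ahead of the robot, y to its left, z up, the work surface at z = 0. Lengths are in m, angles in rad, forces in N, time in s.
With the tool pointing down it reaches from about 0.225 to 0.875 m from the base axis. Payload 3.4 kg.
Tool frame: the origin (TCP) lies where the fingers leave the gripper's body, on its centre line; the fingertips stand 73 mm ahead of it and the grasp point (between the pads) lies 54 mm ahead of it (manip.grip_point_offset is the distance from the TCP to the grasp point, in m); z points along the fingers, y is the line along which they close (so a half turn about z gives the same grasp; the last joint's range is limited). The gripper opens to 85 mm and grips with 20 to 120 N. Pads are 22 mm wide; open, the fingers measure 114 mm over their backs; the gripper's body (76 mm by 85 mm) begins 54 mm behind the grasp point. The pads swing forward as they close: fully open they stand 13 mm farther back than shut.
Start: joints at [-0.121, 0.276, 1.505, -0, 1.361, -0.121], TCP at [0.575, -0, 0.304] pointing down, gripper open.
Joint ranges: [-2.89, 2.89], [-0.75, 2.08], [0.22, 2.7], [-1.18, 4.32], [0.11, 2.71], [-2.7, 2.7]. Speed limits (rad/s): [2.57, 2.57, 3.14, 3.14, 3.14, 3.14].

## Interface

Orientations are given as a unit quaternion [w, x, y, z].
In Python, from rig import sensors, cams, manip, spotter gives the robot as it stands.
- The arm moves only by the tool drive_tool, never from a script. Its argument "targets" is a list of rows, each a list of 4 numbers: the shift along the world's x, y, z in m, then the turn about the world's z in degrees. In form: [[dx, dy, dz, spin], ...]. A call has exactly 5 rows; each row shifts and turns the commanded pose from where the row before left it; what a row does not reach is not made up. A row lasts 1/8 s, in which the tool goes at most 62.5 mm and 10.7 degrees, less where a joint would pass 70% of its speed; a pose out of reach is approached as far as the arm can. A call is refused whole if a number of a shift passes 0.0625 or a number of a turn 10.7, either way. A call with a gripper value outside its range is refused whole. "jaw" is the finger opening in m, from 0 to 0.0854, set as the call begins (left out, the last holds). The fingers move at their own pace and stop on an object; "force" is the grip in N (left out, the last holds). Time passes only in rows, so rows that do not move let the fingers close, or fill a call up. It gives the time, the measured TCP pose, the force and the opening at its end, in the units of the state.
- sensors.get_state(): the state, without advancing time (a new reading comes with each control period).
- cams.get_image(name): name is "scene" or "side" or "wrist"; returns a dict with "color" (384x512x3 uint8, red, green, blue), "intrinsics" (3x3 intrinsics, pixels), "R" (3x3) and "t" (3): a world point X has camera coordinates R X + t. Camera axes: x right, y down, z forward; pixel columns grow to the right and rows downward; lengths in m; the calibration is good to about 2 mm. A picture is of the moment at which its call begins. There is no depth.
- manip.sign_off(): hands the job in, once; it reports no verdict.
Trained networks look in the newest picture that a camera, given by its name, has taken for a name from the list of things; names that differ only in an ending like _2 or _b are one class to them, and where a whole thing is asked for, a point or a joint stands for the part that bears it (a point fixed in the world has none). Each returns a list of dicts, best first, with "score" (0 to 1); they miss things now and then, are a little off and sometimes report something else, mostly with a low value. They report only what shows in the picture. A call takes as long as a camera call.
- spotter.find_in(query, camera): "point" ([x, y, z] in m, in world coordinates, good to about 4 mm: the middle of the surface that is visible of it).
- spotter.landmark_of(query, camera): "point" ([x, y, z] in m, in world coordinates, good to about 4 mm: a listed point, or the origin of a listed thing).
The state is a dict: "clock": time; "qpos": joint angles; "qd": joint speeds; "effort": joint torques, N m; "position": TCP position; "ee_rot": TCP orientation; "contact_force": force on the tool from outside, world axes, zero at the start; "moment": the same for the moment, N m; "width": finger opening in m.
Only numpy, scipy, OpenCV 4.12 (cv2) and the standard library are available. Lean on these libraries where they do the work, as an engineer would, in place of code of your own. Each camera call takes 0.05 s, during which the arm holds its last target. There are 200 camera calls.

## Working session

There is one attempt and no reset: what is moved stays moved. The work goes in short steps, Python scripts to look and compute and a tool call to move; the robot and the scene stay as the last step left them, time stands still between calls to the robot, and variables do not carry over. Pictures are saved under pics/ and viewed, on a budget of 10 in all, crops included, one or two more only if the job needs it, and the job is handed in when it is done.

Besides the shell and the picture viewer there is one more tool, called as name([rows], argument=value, ...), one row to a line, values as JSON. drive_tool: Moves the arm, as the interface text tells. Its arguments: {"type":"object","properties":{"targets":{"type":"array","items":{"type":"array","items":{"type":"number"}}},"jaw":{"type":"number"},"force":{"type":"number"}},"required":["targets"]}

```bash
mkdir -p pics; ls; cat > h.py <<'E'
from rig import sensors, cams, manip, spotter
import numpy as np, cv2
def save(cam,name):
    d=cams.get_image(cam); cv2.imwrite(f'pics/{name}.png',d['color'][:,:,::-1]); return d
def lm(q,cam): return [(round(r['score'],2),np.round(r['point'],4).tolist()) for r in spotter.landmark_of(q,cam)[:2]]
E
python3 - <<'E'
from h import *
a=save('scene','a'); b=save('side','b')
print(cv2.imwrite('pics/ab.png',cv2.resize(np.hstack([cv2.imread('pics/a.png'),cv2.imread('pics/b.png')]),(800,300))))
for q in 'fixture plate fence bolt_knob corner square square_heel tape_yellow jar_blue tin_1'.split():
    print(q,lm(q,'scene'),lm(q,'side'))
print(sensors.get_state())
E
```

```text
pics
True
fixture [(0.55, [0.5074, 0.0051, -0.0006])] [(0.76, [0.5066, 0.0046, 0.0003])]
plate [(0.66, [0.5097, 0.0066, 0.006])] [(0.67, [0.5099, 0.0061, 0.0116])]
fence [(0.57, [0.5618, 0.1372, 0.0168]), (0.36, [0.5544, 0.3231, 0.0012])] [(0.87, [0.5635, 0.1392, 0.0107]), (0.32, [0.5559, 0.0633, 0.018])]
bolt_knob [(0.51, [0.5713, -0.0864, 0.0755]), (0.34, [0.5092, 0.0047, 0.0017])] [(0.69, [0.5652, -0.086, 0.0751])]
corner [(0.71, [0.5556, 0.3227, 0.0013])] [(0.96, [0.5558, 0.063, 0.0196])]
square [(0.8, [0.4903, 0.3275, 0.0027]), (0.56, [0.6804, 0.2736, -0.0012])] [(0.86, [0.4925, 0.319, 0.0008])]
square_heel [(0.85, [0.5566, 0.3255, 0.0033])] [(0.82, [0.5494, 0.3209, 0.0012])]
tape_yellow [(0.5, [0.459, -0.3146, -0.0024])] [(0.68, [0.4562, -0.3191, -0.0015]), (0.58, [0.5546, 0.0647, 0.0147])]
jar_blue [(0.69, [0.6812, 0.274, -0.0018])] [(0.59, [0.6788, 0.2766, -0.0005])]
tin_1 [(0.57, [0.6888, -0.2146, -0.0017])] [(0.69, [0.5557, 0.0626, 0.0179]), (0.59, [0.6904, -0.2111, -0.0003])]
{'clock': 1.1, 'qpos': array([-1.21003208e-01,  2.75908961e-01,  1.50487699e+00, -2.70953928e-06,
        1.36067538e+00, -1.21016744e-01]), 'qd': array([0.00107952, 0.00094677, 0.00075075, 0.00097398, 0.00072563,
       0.00108031]), 'effort': array([-2.86529576e-04, -4.16663790e+01, -2.46100634e+01, -3.11082986e-04,
        3.31449810e-04,  1.16860505e-05]), 'position': array([ 5.75044680e-01, -1.34456694e-05,  3.03932085e-01]), 'ee_rot': array([5.25126398e-05, 7.07101794e-01, 7.07111765e-01, 3.94428493e-05]), 'contact_force': array([ 0.92629523,  0.85589186, -0.03101368]), 'moment': array([-0.01051922,  0.03452283,  0.05758614]), 'width': 0.08518290755397784}
```

View pics/a.png

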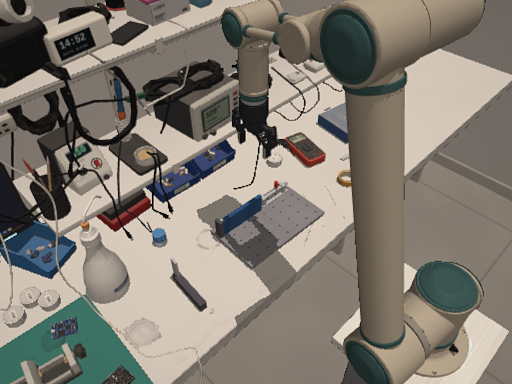

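View pics/b.png

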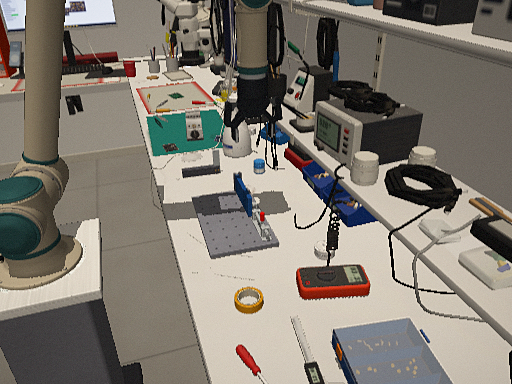

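The scene view shows the fixture at about (270,220), the knob at (277,185), the square at (187,285) and the blue jar at (158,237). The side view shows the same layout, with the square to the left of the fixture (world +y) and the tape and tin to the right. The wrist view comes next, for finer alignment.

```bash
python3 - <<'E'
from h import *
a=save('wrist','w1')
for q in 'fixture plate fence bolt_knob corner square square_heel'.split(): print(q,lm(q,'wrist'))
np.set_printoptions(precision=4,suppress=True)
print(a['intrinsics'],a['R'],a['t'])
E
```

```text
fixture [(0.93, [0.5102, 0.0078, 0.0009])]
plate [(0.89, [0.5095, 0.0049, 0.0044])]
fence [(0.73, [0.562, 0.1429, 0.0159])]
bolt_knob [(0.64, [0.5675, -0.0879, 0.0688])]
corner [(0.7, [0.5561, 0.0679, 0.0158])]
square []
square_heel [(0.46, [0.5511, 0.0687, 0.0162])]
[[291.8726   0.     252.955 ]
 [  0.     291.8726 198.3575]
 [  0.       0.       1.    ]] [[ 1.      0.0003  0.0003]
 [ 0.0002 -0.9535  0.3013]
 [ 0.0004 -0.3013 -0.9535]] [-0.5746 -0.0389  0.3791]
```

View pics/w1.png

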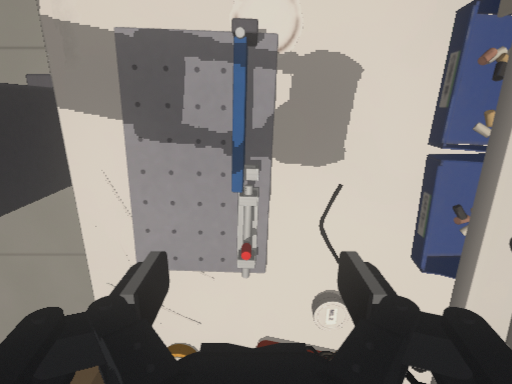

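The wrist view shows plate corners at about (115,29), (278,34), (267,272) and (137,271). The knob top is at (246,255), and the fence's top front edge runs from (234,37) to (232,191). I'll project these to world positions.

```bash
cat >> h.py <<'E'
def ray(d,px,z):
    v=d['R'].T@np.linalg.inv(d['intrinsics'])@np.array([*px,1.]); c=-d['R'].T@d['t']
    return c+v*(z-c[2])/v[2]
E
python3 - <<'E'
from h import *
np.set_printoptions(precision=4,suppress=True)
d=cams.get_image('wrist')
P=np.array([ray(d,p,.016) for p in [(115,29),(278,34),(267,272),(137,271)]]);print(P,P.mean(0))
F=np.array([[-90,150],[90,150],[90,-150],[-90,-150]])/1000
M,_=cv2.estimateAffinePartial2D(F,P[:,:2].copy()); print(M,np.degrees(np.arctan2(M[1,0],M[0,0])))
for p in [(234,37),(232,191),(246,191)]: print(p,ray(d,p,.077))
print('knob',ray(d,(246,255),.074))
p=np.array([62.5,-95,0])
E
```

```text
[[ 0.4248  0.1571  0.016 ]
 [ 0.6018  0.1523  0.016 ]
 [ 0.5942 -0.1434  0.016 ]
 [ 0.413  -0.1418  0.016 ]] [0.5085 0.006  0.016 ]
[[ 0.9921  0.0285  0.5085]
 [-0.0285  0.9921  0.006 ]] -1.6457672979320856
(234, 37) [0.5573 0.1371 0.077 ]
(232, 191) [ 0.5524 -0.0082  0.077 ]
(246, 191) [ 0.5672 -0.0082  0.077 ]
knob [ 0.5666 -0.0854  0.074 ]
```

drive_tool([
  [-0.004, -0.043, -0.03, -0.85],
  [-0.004, -0.043, -0.03, -0.85],
  [0, 0, -0.04, 0],
  [0, 0, -0.04, 0],
  [0, 0, 0, 0],
], jaw=0.04, force=30)

```text
clock: 2.17
position: [0.5649, -0.0856, 0.1611]
ee_rot: [-0.003, 0.718, 0.696, -0.002]
contact_force: [-0.4, 0.1, 0.5]
width: 0.0397
```

```bash
python3 - <<'E'
from h import *
np.set_printoptions(precision=4,suppress=True)
a=save('wrist','w2')
print(lm('bolt_knob','wrist')); s=sensors.get_state(); print(s['position'],s['ee_rot'],s['width'],s['contact_force'])
c=a['color'].astype(int); m=(c[:,:,0]>130)&(c[:,:,1]<60)&(c[:,:,2]<60); ys,xs=np.nonzero(m)
print(len(xs), xs.mean(),ys.mean(),xs.min(),xs.max(),ys.min(),ys.max())
E
```

```text
[(0.71, [0.5678, -0.085, 0.0702])]
[ 0.5677 -0.0861  0.1647] [0.0005 0.7175 0.6966 0.0003] 0.03989608098627933 [-0.0194  0.3725  0.3147]
223 257.37668161434976 243.11659192825113 249 266 235 251
```

View pics/w2.png

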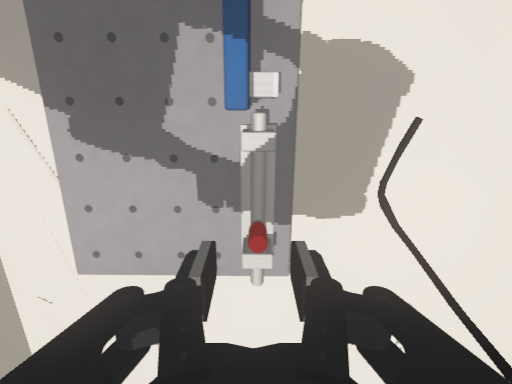

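The knob is centred between the fingers, at (258,237) with the pads at about x=205 and x=305. I'll descend and close on it.

drive_tool([
  [0, 0, -0.02, 0],
  [0, 0, -0.019, 0],
  [0, 0, 0, 0],
  [0, 0, 0, 0],
  [0, 0, 0, 0],
])

```text
clock: 2.9
position: [0.5679, -0.0861, 0.1264]
ee_rot: [0.001, 0.717, 0.697, 0.001]
contact_force: [0.9, -0.2, -0.6]
width: 0.0401
```

drive_tool([
  [0, 0, 0, 0],
  [0, 0, 0, 0],
  [0, 0, 0, 0],
  [0, 0, 0, 0],
  [0, 0, 0, 0],
], jaw=0.0, force=40)

```text
clock: 3.52
position: [0.5667, -0.086, 0.1255]
ee_rot: [-0.0, 0.717, 0.697, -0.0]
contact_force: [-2.7, -1.1, 6.3]
width: 0.0101
```

drive_tool([
  [0, 0, 0.002, 0],
  [0.0003, 0.01, 0, 0],
  [0.0003, 0.01, 0, 0],
  [0.0003, 0.01, 0, 0],
  [0, 0, 0, 0],
])

```text
clock: 4.15
position: [0.5678, -0.0542, 0.1258]
ee_rot: [-0.001, 0.717, 0.697, 0.0]
contact_force: [4.9, 1.7, -18.1]
width: 0.0101
```

drive_tool([
  [0, 0.003, -0.001, 0],
  [0, 0.003, -0.0005, 0],
  [0, 0.002, 0, 0],
  [0, 0, 0, 0],
  [0, 0, 0, 0],
])

```text
clock: 4.78
position: [0.5679, -0.0493, 0.1257]
ee_rot: [0.001, 0.717, 0.697, -0.001]
contact_force: [1.1, -5.3, -11.7]
width: 0.0101
```

drive_tool([
  [0, 0.002, -0.001, 0],
  [0, 0.002, 0, 0],
  [0, 0.001, 0, 0],
  [0, 0, 0, 0],
  [0, 0, 0, 0],
])

```text
clock: 5.4
position: [0.568, -0.0484, 0.1257]
ee_rot: [0.004, 0.716, 0.698, -0.004]
contact_force: [-1.0, -18.7, -7.8]
width: 0.0101
```

The bolt hit its hard stop at about 19 N, near the expected home position. Next I release it, lift, and move towards the square.

drive_tool([
  [0, -0.004, 0.001, 0],
  [0, 0, 0, 0],
  [0, 0, 0, 0],
  [0, 0, 0, 0],
  [0, 0, 0.02, 0],
], jaw=0.05)

```text
clock: 6.02
position: [0.5668, -0.0464, 0.1444]
ee_rot: [-0.002, 0.717, 0.697, -0.001]
contact_force: [0.1, -0.1, -0.3]
width: 0.0498
```

drive_tool([
  [0, 0, 0.04, 0],
  [0, 0, 0.05, 0],
  [-0.01, 0.02, 0.05, 10],
  [-0.02, 0.05, 0.02, 10],
  [-0.02, 0.06, 0, 10],
])

```text
clock: 6.65
position: [0.5187, 0.0833, 0.3079]
ee_rot: [0.002, 0.511, 0.86, 0.002]
contact_force: [0.4, -0.5, -0.9]
width: 0.0496
```

drive_tool([
  [-0.02, 0.06, 0, 10],
  [-0.02, 0.06, 0, 10],
  [-0.02, 0.06, 0, 10],
  [0, 0.06, 0, 10],
  [0, 0, 0, 10],
])

```text
clock: 7.28
position: [0.4578, 0.3246, 0.3052]
ee_rot: [-0.0, 0.096, 0.995, 0.001]
contact_force: [0.2, -1.0, -0.4]
width: 0.0502
```

drive_tool([
  [0, 0, 0, 10],
  [0, 0, 0, 1.5],
  [0, 0, 0, 0],
  [0, 0, 0, 0],
  [0, 0, 0, 0],
])

```text
clock: 7.9
position: [0.4589, 0.32, 0.3055]
ee_rot: [0.0, 0.002, 1.0, 0.0]
contact_force: [-0.5, 0.2, -0.6]
width: 0.0502
```

```bash
python3 - <<'E'
from h import *
np.set_printoptions(precision=4,suppress=True)
a=save('wrist','w3'); b=save('side','s3')
cv2.imwrite('pics/c3.png',np.hstack([cv2.imread('pics/w3.png')[:,:],cv2.resize(cv2.imread('pics/s3.png')[150:270,170:290],(288,384))[:, :]]))
for q in ['square','square_heel','bolt_knob']: print(q,lm(q,'wrist'),lm(q,'side'))
s=sensors.get_state(); print(s['position'],s['ee_rot'],s['width'],s['contact_force'],s['qpos'])
E
```

```text
square [(0.66, [0.4904, 0.3263, 0.0041]), (0.65, [0.6799, 0.2745, 0.0011])] [(0.57, [0.5648, -0.0493, 0.0764])]
square_heel [(0.88, [0.5519, 0.3206, 0.0014])] [(0.94, [0.5539, 0.3216, -0.0003])]
bolt_knob [] [(0.36, [0.5491, 0.3203, 0.0016]), (0.26, [0.5083, 0.0052, 0.0143])]
[0.4589 0.3201 0.3054] [-0.      0.0018  1.      0.0001] 0.04997718768930684 [ 1.3245  0.0485 -1.0455] [ 0.4848  0.2517  1.5353  0.0001  1.3546 -1.0824]
```

View pics/c3.png

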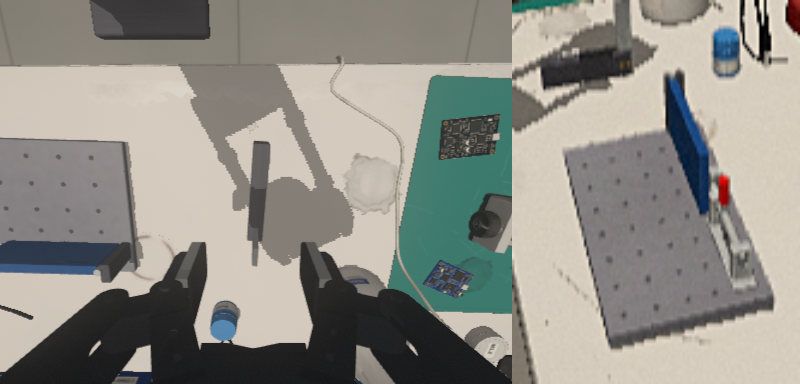

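The wrist view shows the stock's top running from (253–270,142) at the back to about (248–262,240), with the blade top at about (254,265). The side crop shows the red knob close to the fence's free end, so the bolt is home.

```bash
python3 - <<'E'
from h import *
np.set_printoptions(precision=4,suppress=True)
d=cams.get_image('wrist')
g=cv2.cvtColor(d['color'],cv2.COLOR_RGB2GRAY).astype(int)
for r in range(146,242,12): print(r,g[r,240:282:1].tolist())
for p in [(253,142),(270,142),(248,240),(262,240)]: print(ray(d,p,.028))
for p in [(254,265),(254,245)]: print(ray(d,p,.085))
E
```

```text
146 [203, 203, 203, 204, 204, 203, 203, 203, 203, 203, 203, 203, 166, 109, 96, 96, 97, 98, 98, 99, 98, 97, 97, 96, 97, 97, 96, 98, 98, 92, 164, 203, 203, 203, 203, 203, 203, 203, 203, 203, 203, 203]
158 [203, 203, 204, 203, 204, 203, 203, 203, 203, 203, 204, 182, 131, 97, 97, 96, 98, 98, 98, 98, 97, 96, 96, 97, 96, 96, 96, 98, 91, 111, 175, 203, 203, 203, 203, 203, 203, 203, 203, 203, 203, 203]
170 [128, 128, 128, 175, 204, 204, 203, 203, 203, 204, 200, 152, 95, 98, 96, 97, 97, 96, 97, 97, 96, 95, 96, 95, 95, 96, 96, 96, 167, 203, 204, 203, 203, 203, 203, 203, 203, 203, 203, 203, 203, 203]
182 [129, 129, 128, 128, 128, 128, 127, 128, 128, 175, 160, 101, 97, 97, 97, 96, 96, 98, 97, 96, 95, 94, 94, 93, 95, 95, 96, 115, 168, 194, 162, 127, 127, 127, 127, 128, 127, 127, 127, 127, 128, 128]
194 [128, 128, 128, 129, 127, 128, 128, 128, 129, 105, 73, 70, 71, 70, 71, 70, 69, 69, 69, 69, 68, 70, 69, 68, 69, 82, 113, 127, 127, 127, 128, 128, 128, 126, 128, 128, 128, 127, 128, 128, 127, 127]
206 [128, 129, 129, 129, 129, 175, 175, 142, 118, 79, 69, 69, 70, 70, 71, 69, 70, 69, 68, 68, 68, 67, 69, 67, 82, 113, 127, 128, 128, 127, 127, 127, 127, 126, 128, 127, 128, 127, 127, 126, 127, 127]
218 [203, 204, 204, 204, 204, 204, 203, 182, 123, 69, 69, 69, 71, 70, 70, 70, 70, 68, 69, 68, 67, 67, 67, 81, 113, 127, 128, 128, 128, 127, 128, 127, 128, 127, 127, 127, 126, 128, 128, 127, 128, 127]
230 [203, 203, 204, 203, 204, 203, 200, 153, 93, 95, 95, 96, 95, 92, 92, 92, 91, 83, 71, 67, 69, 68, 83, 114, 127, 128, 128, 128, 128, 127, 127, 127, 127, 127, 128, 128, 127, 127, 127, 127, 126, 127]
[0.4215 0.3206 0.028 ]
[0.4216 0.3406 0.028 ]
[0.548  0.3137 0.028 ]
[0.548 0.332 0.028]
[0.5514 0.3213 0.085 ]
[0.5266 0.3213 0.085 ]
```

drive_tool([
  [0.0015, 0.004, -0.05, -2],
  [0.0015, 0.004, -0.05, -1.5],
  [0, 0, -0.05, 0],
  [0, 0, -0.035, 0],
  [0, 0, 0, 0],
])

```text
clock: 8.98
position: [0.4602, 0.3273, 0.1179]
ee_rot: [-0.003, 0.032, 0.999, -0.002]
contact_force: [-0.5, -0.2, 0.3]
width: 0.05
```

```bash
python3 - <<'E'
from h import *
a=save('wrist','w4'); s=sensors.get_state(); print(s['position'],s['ee_rot'])
E
```

```text
[0.46160276 0.32804901 0.11988271] [-9.20056585e-04  3.22764490e-02  9.99478439e-01 -4.84401355e-04]
```

View pics/w4.png

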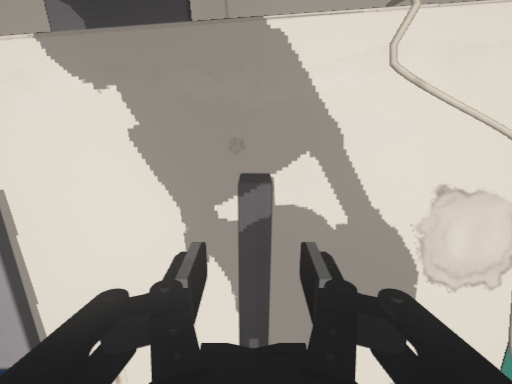

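The stock is centred between the fingers and parallel to them, spanning columns 239–272. I'll descend and grip it.

drive_tool([
  [0, 0, -0.02, 0],
  [0, 0, -0.015, 0],
  [0, 0, -0.007, 0],
  [0, 0, 0, 0],
  [0, 0, 0, 0],
])

```text
clock: 9.65
position: [0.4623, 0.3284, 0.0791]
ee_rot: [0.001, 0.032, 0.999, 0.0]
contact_force: [0.2, 0.8, 0.1]
width: 0.0495
```

drive_tool([
  [0, 0, 0, 0],
  [0, 0, 0, 0],
  [0, 0, 0, 0],
  [0, 0, 0, 0],
  [0, 0, 0, 0],
], jaw=0.0, force=80)

```text
clock: 10.28
position: [0.4621, 0.3282, 0.0791]
ee_rot: [0.0, 0.032, 0.999, 0.0]
contact_force: [-1.2, -0.8, 7.2]
width: 0.0185
```

drive_tool([
  [0, 0, 0.01, 0],
  [0, 0, 0.02, 0],
  [0, 0, 0.03, 0],
  [-0.01, 0, 0.03, 0],
  [-0.012, 0, 0.01, 0],
])

```text
clock: 10.9
position: [0.44, 0.3285, 0.1799]
ee_rot: [0.001, 0.032, 0.999, 0.001]
contact_force: [-0.4, 0.4, -3.8]
width: 0.0185
```

drive_tool([
  [0, -0.03, 0, 0],
  [0, -0.05, 0, 0],
  [0, -0.05, 0, 0.9],
  [0, -0.05, 0, 1],
  [0, -0.045, 0, 0],
])

```text
clock: 11.52
position: [0.4382, 0.1017, 0.1775]
ee_rot: [-0.001, 0.016, 1.0, -0.0]
contact_force: [1.4, -0.0, -4.3]
width: 0.0184
```

drive_tool([
  [0, -0.025, 0, 0],
  [0, -0.01, 0, 0],
  [0, 0, -0.02, 0],
  [0, 0, -0.02, 0],
  [0, 0, 0, 0],
])

```text
clock: 12.15
position: [0.4381, 0.0689, 0.1369]
ee_rot: [-0.002, 0.015, 1.0, 0.0]
contact_force: [-0.2, -0.4, -3.6]
width: 0.0183
```

```bash
python3 - <<'E'
from h import *
a=save('side','s5'); b=save('scene','a5')
s=sensors.get_state(); print(s['position'],s['ee_rot'],s['width'],s['contact_force'])
cv2.imwrite('pics/c5.png',np.hstack([cv2.resize(cv2.imread('pics/s5.png')[140:270,170:300],(400,400)),cv2.resize(cv2.imread('pics/a5.png')[140:270,200:330],(400,400))]))
for q in ['square','square_heel','corner','bolt_knob']: print(q,lm(q,'side'),lm(q,'scene'))
E
```

```text
[0.4397809  0.06873751 0.13844144] [-2.41958930e-04  1.53311259e-02  9.99882428e-01  1.68206114e-04] 0.018545635019570943 [ 0.38801032  0.88756251 -3.43454408]
square [(0.62, [0.5288, 0.0651, 0.0589])] [(0.75, [0.4657, 0.0714, 0.0595])]
square_heel [(0.68, [0.5276, 0.0638, 0.0601]), (0.21, [0.4559, -0.3166, 0.0003])] [(0.52, [0.533, 0.0675, 0.0588])]
corner [(0.72, [0.5555, 0.0652, 0.0165]), (0.7, [0.4563, -0.3163, 0.0012])] [(0.94, [0.5543, 0.0679, 0.0186])]
bolt_knob [(0.71, [0.5581, 0.0636, 0.0198]), (0.46, [0.5671, -0.051, 0.0756])] [(0.21, [0.5327, 0.0694, 0.0603])]
```

View pics/c5.png

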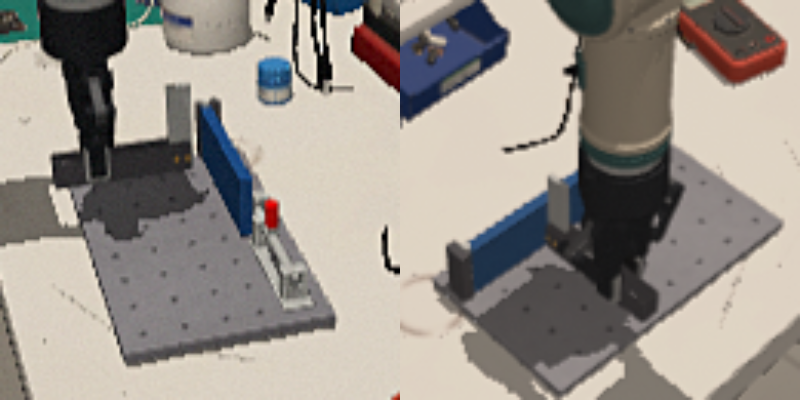

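The side crop shows the square held upright, blade leading and about 25 mm from the fence. The knob is home beside the fence end. I'll lower the square onto the plate.

drive_tool([
  [0, 0, -0.018, 0],
  [0, 0, -0.014, 0],
  [0, 0, -0.006, 0],
  [0, 0, -0.003, 0],
  [0, 0, 0, 0],
])

```text
clock: 13.28
position: [0.4401, 0.0681, 0.0976]
ee_rot: [0.0, 0.016, 1.0, 0.0]
contact_force: [-0.5, -0.5, -3.8]
width: 0.0183
```

drive_tool([
  [0, 0, -0.001, 0],
  [0, 0, -0.001, 0],
  [0, 0, -0.001, 0],
  [0, 0, 0, 0],
  [0, 0, 0, 0],
])

```text
clock: 13.9
position: [0.44, 0.0682, 0.0951]
ee_rot: [0.0, 0.016, 1.0, 0.0]
contact_force: [-1.4, -0.3, 5.9]
width: 0.0181
```

drive_tool([
  [0.005, 0, 0, 0],
  [0.005, 0, 0, 0],
  [0.004, 0, 0, 0],
  [0.003, -0.0005, 0, 0],
  [0.002, 0, 0, 0],
])

```text
clock: 14.52
position: [0.4529, 0.0679, 0.095]
ee_rot: [-0.006, 0.016, 1.0, 0.0]
contact_force: [-16.6, 0.3, 24.4]
width: 0.0185
```

drive_tool([
  [0.0015, 0, 0, 0],
  [0.0015, 0, 0, 0],
  [0.001, 0, 0, 0],
  [0.001, 0, 0, 0],
  [0, 0, 0, 0],
])

```text
clock: 15.15
position: [0.4582, 0.0679, 0.095]
ee_rot: [-0.006, 0.016, 1.0, 0.0]
contact_force: [-12.8, 0.4, 19.9]
width: 0.0183
```

drive_tool([
  [0.0015, 0, 0.0005, 0],
  [0.0015, 0, 0, 0],
  [0.0015, 0, 0, 0],
  [0.0015, 0, 0, 0],
  [0, 0, 0, 0],
])

```text
clock: 15.78
position: [0.4645, 0.0678, 0.095]
ee_rot: [-0.006, 0.016, 1.0, -0.0]
contact_force: [-14.7, -0.4, 16.7]
width: 0.0183
```

drive_tool([
  [0.0015, 0, 0, 0],
  [0.0015, 0, 0, 0],
  [0.0015, 0, 0, 0],
  [0.0015, 0, 0, 0],
  [0, 0, 0, 0],
])

```text
clock: 16.4
position: [0.4652, 0.0678, 0.0949]
ee_rot: [-0.012, 0.015, 1.0, -0.0]
contact_force: [-26.0, -0.2, 27.8]
width: 0.0182
```

```bash
python3 - <<'E'
from h import *
np.set_printoptions(precision=4,suppress=True)
a=save('side','s6'); save('wrist','w6')
s=sensors.get_state(); print(s['position'],s['ee_rot'],s['width'],s['contact_force'],s['moment'])
cv2.imwrite('pics/c6.png',np.hstack([cv2.resize(cv2.imread('pics/s6.png')[150:220,175:265],(500,390),interpolation=cv2.INTER_CUBIC),cv2.resize(cv2.imread('pics/w6.png'),(300,225))[:,:] if 0 else cv2.resize(cv2.imread('pics/w6.png')[150:384,150:350],(300,390))]))
for q in ['square','square_heel']: print(q,lm(q,'side'),lm(q,'scene'))
E
```

```text
[0.4652 0.0678 0.095 ] [-0.0117  0.0154  0.9998 -0.0002] 0.018780576719168388 [-24.1034  -0.0764  28.7408] [-0.1121  3.2031 -0.1086]
square [(0.75, [0.4943, 0.0635, 0.0191])] [(0.75, [0.4657, 0.0714, 0.0595])]
square_heel [(0.87, [0.5536, 0.0646, 0.0138])] [(0.52, [0.533, 0.0675, 0.0588])]
```

View pics/c6.png

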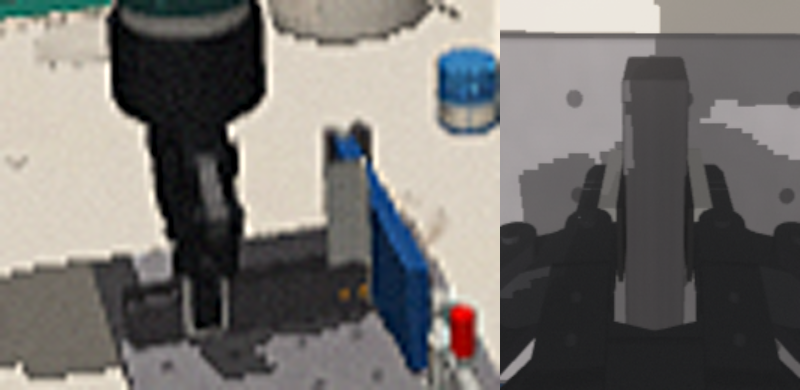

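The blade is touching the fence, but the tool has tilted about 1.3° from compliance. I'll ease the push and see how force, moment and tilt respond, to check that the stock sits flat.

drive_tool([
  [-0.003, 0, 0, 0],
  [0, 0, 0, 0],
  [0, 0, 0, 0],
  [0, 0, 0, 0],
  [0, 0, 0, 0],
])

```text
clock: 17.32
position: [0.4648, 0.0678, 0.095]
ee_rot: [-0.009, 0.015, 1.0, -0.0]
contact_force: [-18.9, -0.7, 23.0]
width: 0.0183
```

```bash
cat > st.py <<'E'
from h import *
np.set_printoptions(precision=4,suppress=True)
def avg(n=6):
    L=[]
    for i in range(n):
        cams.get_image('wrist'); s=sensors.get_state(); L.append(np.r_[s['position'],s['ee_rot'],s['contact_force'],s['moment']])
    m=np.mean(L,0); print('p',m[:3],'tilt',-2*m[3],'F',m[7:10],'M',m[10:])
avg()
E
python3 st.py
```

```text
p [0.4648 0.0678 0.095 ] tilt 0.017716005188510464 F [-18.7325  -0.658   21.8323] M [-0.0466  2.6236 -0.0211]
```

drive_tool([
  [-0.003, 0, 0, 0],
  [0, 0, 0, 0],
  [0, 0, 0, 0],
  [0, 0, 0, 0],
  [0, 0, 0, 0],
])

```text
clock: 18.25
position: [0.4644, 0.0678, 0.095]
ee_rot: [-0.006, 0.016, 1.0, -0.0]
contact_force: [-13.3, -0.7, 15.9]
width: 0.0185
```

```bash
python3 st.py
```

```text
p [0.4645 0.0678 0.095 ] tilt 0.012040120457965745 F [-13.5547   0.0574  15.3953] M [-0.0183  2.0142 -0.0275]
```

The TCP height stays at 0.0950 m whatever the tilt. That equals the grip height of 0.0791 m on the bench plus the 16 mm plate, so the tool pivots at the pads and the stock stays flat. I'll set the final push with less downward bias and more push against the fence.

drive_tool([
  [0.002, 0, -0.0, 0],
  [0.002, 0, 0.0005, 0],
  [0.002, 0, 0.0005, 0],
  [0.002, 0, 0, 0],
  [0, 0, 0, 0],
])

```text
clock: 19.18
position: [0.4655, 0.0678, 0.0949]
ee_rot: [-0.014, 0.015, 1.0, -0.0]
contact_force: [-26.6, -0.5, 22.8]
width: 0.0179
```

```bash
python3 st.py
```

```text
p [0.4655 0.0678 0.095 ] tilt 0.02745126405615965 F [-25.9393  -0.9175  22.8378] M [-0.099   3.291  -0.0494]
```

drive_tool([
  [0.001, 0, 0.0005, 0],
  [0.001, 0, 0, 0],
  [0.0005, 0, 0, 0],
  [0, 0, 0, 0],
  [0, 0, 0, 0],
])

```text
clock: 20.1
position: [0.4659, 0.0678, 0.0949]
ee_rot: [-0.016, 0.016, 1.0, -0.0]
contact_force: [-28.9, -2.1, 22.0]
width: 0.0186
```

```bash
python3 st.py; python3 - <<'E'
from h import *
save('side','s7'); save('scene','a7')
cv2.imwrite('pics/c7.png',np.hstack([cv2.resize(cv2.imread('pics/s7.png')[150:250,175:275],(400,400),interpolation=cv2.INTER_CUBIC),cv2.resize(cv2.imread('pics/a7.png')[160:260,200:300],(400,400),interpolation=cv2.INTER_CUBIC)]))
for q in ['square_heel','corner','fence','bolt_knob','jar_blue','tape_yellow','tin_1']: print(q,lm(q,'side'),lm(q,'scene'))
E
```

```text
p [0.4659 0.0678 0.0949] tilt 0.03230009233874858 F [-28.5578  -0.7468  22.6613] M [-0.2031  3.7633 -0.1757]
square_heel [(0.68, [0.5541, 0.0648, 0.0171]), (0.45, [0.6759, 0.2782, -0.0015])] [(0.69, [0.5587, 0.0686, 0.0146])]
corner [(0.62, [0.5089, 0.0092, 0.0135]), (0.56, [0.5564, 0.0625, 0.017])] [(0.77, [0.5531, 0.0653, 0.0144])]
fence [(0.54, [0.5648, 0.1426, 0.0112])] [(0.75, [0.5648, 0.1419, 0.0149])]
bolt_knob [(0.49, [0.5675, -0.05, 0.0745])] []
jar_blue [(0.49, [0.6771, 0.2757, -0.0016])] [(0.71, [0.6797, 0.2751, -0.0038])]
tape_yellow [(0.59, [0.4563, -0.3134, 0.0001])] []
tin_1 [(0.49, [0.6885, -0.2125, -0.0044])] [(0.53, [0.5058, 0.0055, 0.0]), (0.42, [0.6919, -0.213, -0.0035])]
```

View pics/c7.png

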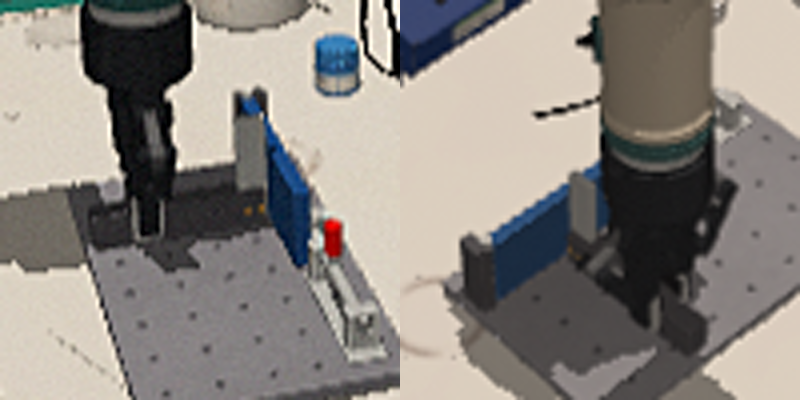

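The final view shows the stock flat on the plate and the blade against the straight fence. The red knob is home and the jar is untouched, so I'm handing the job in.

```bash
python3 -c "
from h import *
print(manip.sign_off())"
```

```text
the job is handed in; nothing more can be done
None
```

The fence is locked and the square is pressed into the corner, still gripped; I handed the job in at about 21 s.

- **Bolt:** I gripped the red knob and slid it along the fixture's +y until it stopped hard at about 19 N. The knob was last seen at y ≈ -0.050 m; fully home should be about -0.051 m.
- **Square:** I gripped it 25 mm behind its origin, lowered it onto the plate and slid it forward until the blade stopped at the fence.
- **Final push:** The wrist force is about 28.5 N towards the fence and 22.7 N down. Even at the highest stated friction (0.75), that leaves at least 9 N on the fence.
- **Corner fit:** The networks put the square's heel within about 6 mm of the corner, roughly their own error. The fence shows straight in the picture.
- **Loose items:** The jar, tape and tin were found within about 6 mm of where they started, inside the networks' error.

**What didn't fully agree:** the tool tilts about 1.9° under the push. The TCP height stayed at 0.095 m throughout; a 1.9° tilt of the square about its heel would have raised it about 3 mm. I take that as the tilt being in the grip, with the stock flat, but the camera views are too coarse to confirm it to the millimetre.

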